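# Clamp a painted panel with the cam lever and hold it

### The arm

A 6-joint arm with a two-finger parallel gripper is mounted at the origin on the work surface. World frame = base frame: x ahead of the robot, y to its left, z up, the work surface at z = 0. Lengths are in mm, angles in rad, forces in N, time in s.
With the tool pointing down it reaches from about 300 to 775 mm from the base axis. Payload 14.6 kg.
Tool frame: the origin (TCP) lies midway between the tips of the shut fingers; the grasp point (between the pads) lies 19 mm behind it (pinch_z is the distance from the TCP to the grasp point, in mm); z points along the fingers, y is the direction in which the jaws open and shut (so a half turn about z gives the same grasp; the last joint's range is limited). The gripper opens to 94 mm and grips with 3 to 60 N. Pads are 16 mm wide; open, the fingers measure 119 mm over their backs; the gripper's body (75 mm by 177 mm) begins 78 mm behind the grasp point.
Start: joints at [-1.375, 0.3, 1.521, -0, 1.321, -0.067], TCP at [142.875, -531.108, 205.446] pointing down, gripper open.
Joint ranges: [-3.03, 3.03], [-0.79, 2.21], [0.23, 2.52], [-1.04, 4.18], [0, 3.07], [-2.55, 2.55]. Speed limits (rad/s): [2.22, 2.22, 2.57, 3.14, 3.14, 3.14].

### API

Orientations are given as [roll, pitch, yaw] about the fixed x, y, z axes, in that order (R = Rz(yaw) Ry(pitch) Rx(roll)).
In Python, from cell import read_state, camera, sign_off, pinch_z gives the robot as it stands. The module is installed in compiled form; this text tells all that it offers.
- The arm moves only by the tool servo_tool, never from a script. Its argument "series" is a list of rows, each a list of 6 numbers: the shift along the tool's x, y, z in cm, then the turn, a rotation vector about the tool's x, y, z in rad. In form: [[tx, ty, tz, rx, ry, rz], ...]. A call has exactly 10 rows; each row is the pose to reach, as a shift and turn from the pose commanded when the call began, along the tool's axes at that moment; what a row does not reach only later rows make up. A row lasts 1/12 s, in which the tool goes at most 41.7 mm and 7.16 degrees, less where a joint would pass 70% of its speed; a pose out of reach is approached as far as the arm can. A call with a gripper value outside its range is refused whole. "gripper" is the finger opening in cm, from 0 to 9.4, set as the call begins (left out, the last holds). The fingers move at their own pace and stop on an object; "grip_force" is the grip in N (left out, the last holds). Time passes only in rows, so rows that repeat a pose let the fingers close, or fill a call up. It gives the time, the measured TCP pose, the force and the opening at its end, in the units of the state.
- read_state(): the state, without advancing time (a new reading comes with each control period).
- camera(name): name is "side" or "top"; returns a dict with "pixels" (400x640x3 uint8, red, green, blue), "fx", "fy", "cx", "cy" (pixels), "k1" (the pictures are not rectified: a ray, as slopes to the right and down, at radius r is drawn at 1 + k1 r^2 times it, then the intrinsics apply), "pose" (4x4, takes a point from camera to world coordinates). Camera axes: x right, y down, z forward; pixel columns grow to the right and rows downward; lengths in mm; the calibration is good to about 2 mm. A picture is of the moment at which its call begins. There is no depth.
- sign_off(): hands the job in, once; it reports no verdict.
The state is a dict: "clock": time; "joints": joint angles; "qd": joint speeds; "effort": joint torques, N m; "eef_pos": TCP position; "eef_rot": TCP orientation; "wrist_force": force on the tool from outside, world axes, zero at the start; "moment": the same for the moment, N m; "finger_gap": finger opening in mm.
Only numpy, scipy, OpenCV 4.12 (cv2) and the standard library are available. Lean on these libraries where they do the work, as an engineer would, in place of code of your own. Each camera call takes 0.05 s, during which the arm holds its last target.

### The job

Push the small painted panel across the bench into the clamping jig until its end is fully home against the end stop and its long side lies along the sprung cork fence. Then turn the red-knobbed cam lever anticlockwise to the cam's highest lift, where the lever points straight away from the fence over the yellow line and the panel is squeezed against the fence. Finish while still holding the lever there, as it springs back when let go; leave the brush jar, the pigment jar and the paint palette where they stand.

Things in the scene. Friction and masses are not known exactly. Their poses are not given: they have to be found in the camera images.
- jig: Wood and steel clamping jig fixed to the bench. Origin on the bench, at the centre of the home spot of the panel's underside. In its frame (z up): sprung fence on the -x side, end stop at -y, cam on the +x side, open at +y, where the panel is slid in towards -y. Past the fence a rail 30 mm high reaches to x = -94 mm. A yellow line on the cam plate runs from the pivot along +x.
- stop (a point): Middle of the end stop's face, 9 mm up; in the jig's frame x = 0, y = -65.5 mm. The stop is a wooden bar along x (x = -94 to +42 mm), 22 mm thick and 18 mm high.
- plate (a point): Centre of the cam's steel plate, on its top, 6 mm above the bench; x = 128 mm, y = 0 in the jig's frame. The plate covers x = 67 to 189, y = -42 to +42 mm; a 6 mm thick strap (x = 67 to 110) joins it to the stop down to y = -96.
- panel: Loose painted wooden panel with dark rim, lying flat: 100 (x) by 130 (y) by 20 mm thick, 0.2 to 0.4 kg, too wide to grasp; origin at the centre of its underside. Starts 130 to 200 mm from home on the jig's +y side, 0 to 35 mm too far to +x, up to 0.2 rad askew. Home: origin on the jig's origin, axes parallel; it then just touches the fence and is 7 mm clear of the turned-back cam.
- cam (a joint): Angle of cam and lever about the upright pivot, rad; grows anticlockwise from above. Starts at 0, can turn to 2.1. Highest lift is at 1.5: lobe (red stroke on the disc) square to the panel, lever along the jig's +x over the yellow line. The lever points at (value - 1.5) from the jig's +x. A spring turns it back to 0 when let go; turning it takes 2 to 8 N at the knob.
- fence (a joint): Travel of the sprung cork fence towards the jig's -x, m: 0 unpressed, at most 0.010; about 0.006 with the panel clamped at highest lift. It yields from 2 N on, with 0.7 N more per mm. Its cork face lies at x = -50 mm in the jig's frame when unpressed, from y = -56 to +56 mm, 24 mm high; past +56 a lead-in flares away to y = +87.
- pivot (a point): Point on the cam's upright axis, 40 mm above the bench; x = 84 mm, y = 0 in the jig's frame. The cam is an eccentric disc of 26 mm radius, centre 14 mm off the axis, 8 to 26 mm above the bench; the pivot post is 51 mm high.
- knob (a point): Centre of the upright red cylindrical knob at the lever's end, where to grip: 22 mm in diameter, standing from 38 to 86 mm above the bench; this point is 64 mm up, 85 mm from the pivot axis. The knob does not turn on the lever, a steel bar 16 mm wide with its top 38 mm above the bench.
- brush_jar: Bystander: glass jar, 66 mm in diameter and 85 mm high, with brushes up to 230 mm high. Origin at the centre of its underside.
- pigment_jar: Bystander: closed yellow jar with a white cap, 52 mm in diameter, 65 mm high. Origin at the centre of its underside.
- palette: Bystander: round white ceramic palette with colour spots, 84 mm in diameter, 14 mm high. Origin at the centre of its underside.
Not all that is in view belongs to the job. Leave any orange or purple look-alike of the panel alone.

How it is judged (in metres and radians):
On the way, in this order (a step that is already met when the one before it is completed fails the run):
1. the panel is home against the end stop and along the fence, the cam lever not yet turned (y of panel in the frame of jig between -0.006 and 0.006 m and x of panel in the frame of jig between -0.009 and 0.009 m and angle between the y axis of panel and the y axis of jig, either way round below 0.08 rad and value of joint cam below 0.7 rad), for 0.2 s.
2. the cam is at its highest lift (value of joint cam between 1.35 and 1.65 rad), for 0.2 s.
At the end, for the whole second after the job is handed in: Cam within 0.15 rad of its highest lift (joint 1.35 to 1.65) and still; the panel flat, within 6 mm of home along the end-stop direction and 0.05 rad of square, pressing the fence back by more than 3.5 mm; the robot still in contact with the lever (more than 0.5 N) (all of step 2 and velocity of joint cam between -0.1 and 0.1 rad/s and value of joint fence above 0.0035 m and y of panel in the frame of jig between -0.006 and 0.006 m and x of panel in the frame of jig between -0.0095 and -0.0025 m and angle between the y axis of panel and the y axis of jig, either way round below 0.05 rad and angle between panel's own z axis and vertical below 0.05 rad and contact force between any of the fingers, the arm and cam above 0.5 N); the arm keeps its last pose, push and grip.
It fails at once if the brush jar is shifted by more than 20 mm or tipped (distance of brush_jar from where it was at the start of the episode above 0.02 m or angle between brush_jar's own z axis and vertical above 0.3 rad).
It fails at once if the pigment jar is shifted by more than 20 mm or tipped (distance of pigment_jar from where it was at the start of the episode above 0.02 m or angle between pigment_jar's own z axis and vertical above 0.3 rad).
It fails at once if the palette is shifted by more than 20 mm or tipped (distance of palette from where it was at the start of the episode above 0.02 m or angle between palette's own z axis and vertical above 0.3 rad).
It also fails if it takes over 56 s, if anything falls off the work surface, if the arm or the gripper's body presses on something with over 40 N, if the wrist force passes 120 N, or if a joint passes its speed limit or range.

## Working session

There is one attempt and no reset: what is moved stays moved. The work goes in short steps, Python scripts to look and compute and a tool call to move; the robot and the scene stay as the last step left them, time stands still between calls to the robot, and variables do not carry over. Pictures are saved under pics/ and viewed, and the job is handed in when it is done.

Besides the shell and the picture viewer there is one more tool, called after "Call:" in YAML: its name, and indented under it one key for each argument. servo_tool: Moves the arm, as the interface text tells. Its arguments: {"type":"object","properties":{"series":{"type":"array"},"gripper":{"type":"number"},"grip_force":{"type":"number"}},"required":["series"]}

```bash
mkdir -p pics; ls; python3 - <<'E'
from cell import read_state, camera, pinch_z
import cv2,pickle
print(read_state()); 
for n in("top","side"):
    c=camera(n); cv2.imwrite(f"pics/{n}0.png",c["pixels"][:,:,::-1]); pickle.dump(c,open(f"{n}0.pkl","wb"))
    print(n,{k:v for k,v in c.items() if k!="pixels"})
E
```

```text
pics
{'clock': 0.0, 'joints': array([-1.37460445e+00,  3.00492655e-01,  1.52160565e+00, -2.13334897e-05,
        1.32071318e+00, -6.65954061e-02]), 'qd': array([-1.82609730e-04, -1.34085368e-04, -1.69047213e-04, -6.08710390e-05,
        7.71766472e-04, -6.41225084e-04]), 'effort': array([ 1.25940158e-03, -5.31804264e+01, -3.52738094e+01,  7.08442647e-02,
        2.44195590e-02, -9.08706420e-05]), 'eef_pos': array([ 142.81515542, -530.84681587,  204.86412256]), 'eef_rot': array([-3.14037515e+00, -6.04909736e-05,  2.62792538e-01]), 'wrist_force': array([-0.23129556, -0.56506725, -0.49200232]), 'moment': array([ 0.0109922 , -0.0326209 ,  0.00593803]), 'finger_gap': 93.9524290460518}
top {'fx': 386.4994102478659, 'fy': 386.4994102478659, 'cx': 314.98850432741006, 'cy': 201.7395726129402, 'k1': -0.040592184464767436, 'pose': array([[ 2.22912999e-02, -9.96038869e-01,  8.60794419e-02,
         4.47200218e+02],
       [-9.98878215e-01, -1.85910965e-02,  4.35509230e-02,
        -6.35028322e+01],
       [-4.17781009e-02, -8.69536860e-02, -9.95335947e-01,
         7.93852205e+02],
       [ 0.00000000e+00,  0.00000000e+00,  0.00000000e+00,
         1.00000000e+00]])}
side {'fx': 473.89226189149207, 'fy': 473.89226189149207, 'cx': 322.2144568794127, 'cy': 187.40721599944644, 'k1': -0.022618680199724732, 'pose': array([[-9.94941908e-01, -5.57990664e-02,  8.35288194e-02,
         4.12772389e+02],
       [-1.00291147e-01,  5.04750386e-01, -8.57419812e-01,
         9.51463046e+02],
       [ 5.68202122e-03, -8.61460105e-01, -5.07793465e-01,
         6.32753595e+02],
       [ 0.00000000e+00,  0.00000000e+00,  0.00000000e+00,
         1.00000000e+00]])}
```

View pics/top0.png

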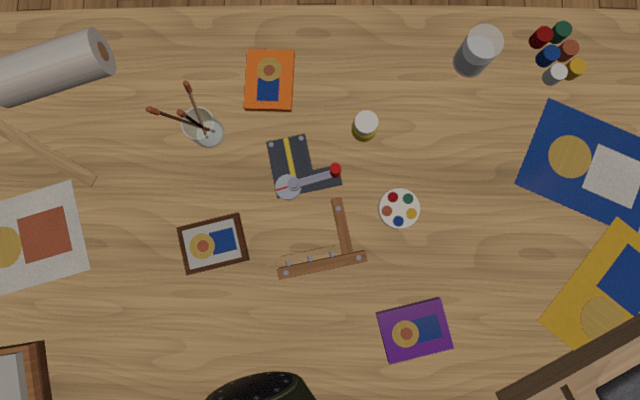

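View pics/side0.png

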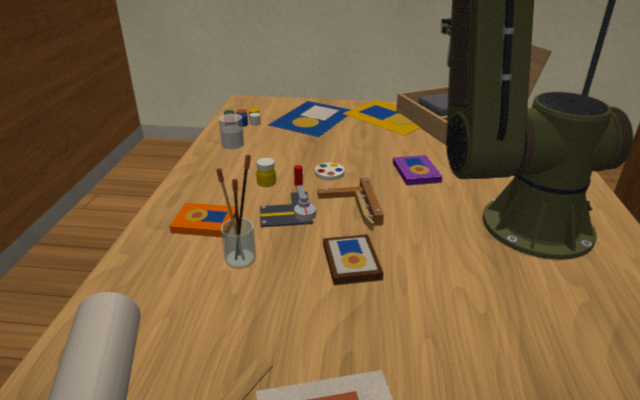

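The top view shows the dark-rimmed panel at (213,243). The orange (269,80) and purple (414,330) panels are look-alikes, since neither has a dark rim. The jig fence is at (322,265), the stop at (342,228), the cam pivot at (288,186) and the knob at (335,170). I'll confirm with an enlarged crop.

```bash
cat > h.py <<'E'
import numpy as np,cv2,pickle
def K(c): return np.array([[c["fx"],0,c["cx"]],[0,c["fy"],c["cy"]],[0,0,1.]])
def D(c): return np.array([c["k1"],0,0,0.])
def w(c,px,z):
    px=np.atleast_2d(np.array(px,float)); p=cv2.undistortPoints(px[:,None],K(c),D(c))[:,0]
    P=c["pose"]; d=np.c_[p,np.ones(len(p))]@P[:3,:3].T; o=P[:3,3]
    return (o+d*((z-o[2])/d[:,2])[:,None])[:,:2]
def proj(c,X):
    P=np.linalg.inv(c["pose"]); r=cv2.Rodrigues(P[:3,:3])[0]
    return cv2.projectPoints(np.array(X,float).reshape(-1,3),r,P[:3,3],K(c),D(c))[0][:,0]
def crop(img,x0,y0,x1,y1,s,fn):
    o=cv2.resize(img[y0:y1,x0:x1,::-1],None,fx=s,fy=s,interpolation=cv2.INTER_CUBIC)
    for x in range((x0+19)//20*20,x1,20): cv2.putText(o,str(x),((x-x0)*s,10),0,.35,(255,255,255),1); cv2.line(o,((x-x0)*s,12),((x-x0)*s,18),(255,255,255),1)
    for y in range((y0+19)//20*20,y1,20): cv2.putText(o,str(y),(0,(y-y0)*s+4),0,.35,(255,255,255),1)
    cv2.imwrite(fn,o)
E
python3 - <<'E'
from h import *
c=pickle.load(open("top0.pkl","rb")); crop(c["pixels"],170,120,370,290,4,"pics/c0.png")
E
```

```text
(no output)
```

View pics/c0.png

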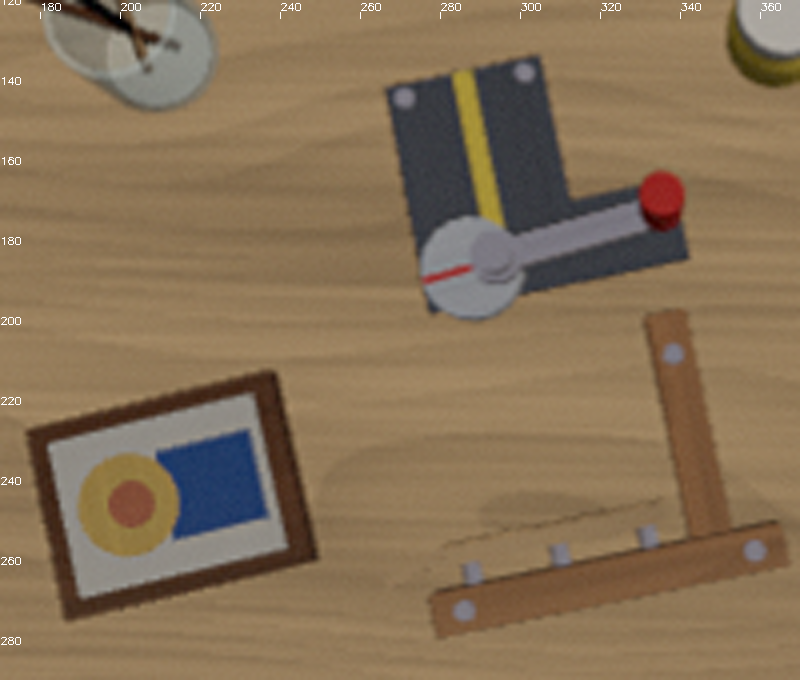

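```bash
cat > fit.py <<'E'
from h import *
from scipy.optimize import least_squares
c=pickle.load(open("top0.pkl","rb")); s=pickle.load(open("side0.pkl","rb"))
X=np.array([[189,42,6],[189,-42,6],[110,-42,6],[67,-96,6],[42,-65.5,18],[42,-87.5,18],[84,0,51],[84+85*np.cos(-1.5),85*np.sin(-1.5),86],[84,0,51]])
u=np.array([[386,88],[539,55],[570,200],[688,259],[645,318],[688,310],[493,250],[662,190],[493,250]])/4+[170,120]
def T(p,X): 
    a=p[2]; R=np.array([[np.cos(a),-np.sin(a)],[np.sin(a),np.cos(a)]]); X=np.atleast_2d(np.array(X,float)); return np.c_[X[:,:2]@R.T+p[:2],X[:,2]]
r=least_squares(lambda p:(proj(c,T(p,X))-u).ravel(),[330,0,0.1],loss="soft_l1")
print("jig",r.x); print((proj(c,T(r.x,X))-u).round(1).tolist()); J=r.x
XP=np.array([[50,65,20],[50,-65,20],[-50,-65,20],[-50,65,20]]); uP=np.array([[27,430],[274,371],[317,558],[67,618]])/4+[170,120]
r2=least_squares(lambda p:(proj(c,T(p,XP))-uP).ravel(),[330,190,0.1]); print("panel",r2.x,(proj(c,T(r2.x,XP))-uP).round(1).tolist())
P=r2.x; d=P[:2]-J[:2]; a=J[2]; print("panel in jig",[d@[np.cos(a),np.sin(a)],d@[-np.sin(a),np.cos(a)],P[2]-a])
# draw
for cam,nm,box,sc in((c,"top",(170,120,370,290),4),(s,"side",(160,140,460,300),2)):
    im=cam["pixels"].copy()
    sets=[(J,[[189,42,6],[189,-42,6],[110,-42,6],[110,-96,6],[67,-96,6],[67,42,6]]),(J,[[42,-65.5,18],[42,-87.5,18],[-94,-87.5,18],[-94,-65.5,18]]),(J,[[-50,-56,24],[-50,56,24]]),(J,[[84,0,51],[84+85*np.cos(-1.5),85*np.sin(-1.5),86]]),(P,XP),(P,XP*[1,1,0])]
    im=cv2.resize(im[box[1]:box[3],box[0]:box[2],::-1],None,fx=sc,fy=sc,interpolation=cv2.INTER_CUBIC)
    for p,x in sets:
        q=((proj(cam,T(p,x))-box[:2]+.5)*sc).astype(np.int32); cv2.polylines(im,[q],True,(0,255,0),1)
    cv2.imwrite(f"pics/{nm}_fit.png",im)
for n,px,z in(("pig",(366,118),65),("pal",(399.5,208),14),("brushbase",(209,133),0)): print(n,w(c,px,z))
E
python3 fit.py
```

```text
jig [ 4.64709534e+02 -6.77830309e+00  2.25935252e-01]
[[-0.6, -0.3], [0.4, -0.5], [0.3, -0.2], [0.8, -0.1], [-0.5, -0.4], [-0.6, -0.7], [0.0, 0.8], [0.1, 0.7], [0.0, 0.8]]
panel [4.25606060e+02 1.75568902e+02 2.59875612e-01] [[0.2, -0.6], [-0.3, -0.9], [-0.2, 0.8], [0.2, 0.7]]
panel in jig [np.float64(2.7393859749479974), np.float64(186.4727342682654), np.float64(0.03394035965612521)]
pig [[ 673.87812453 -126.29032684]]
pal [[ 505.18939342 -199.63623361]]
brushbase [[658.60963737 200.48272999]]
```

View pics/top_fit.png

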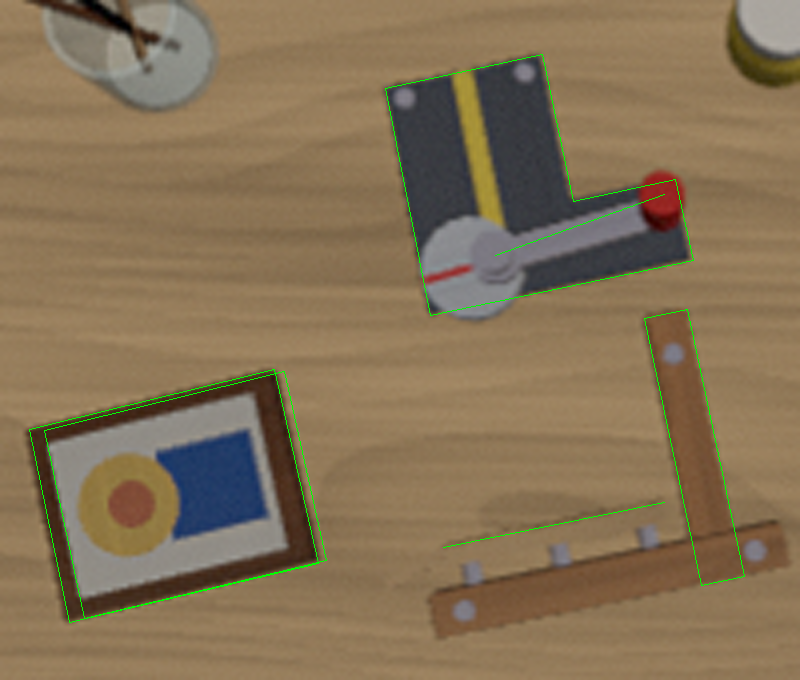

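View pics/side_fit.png

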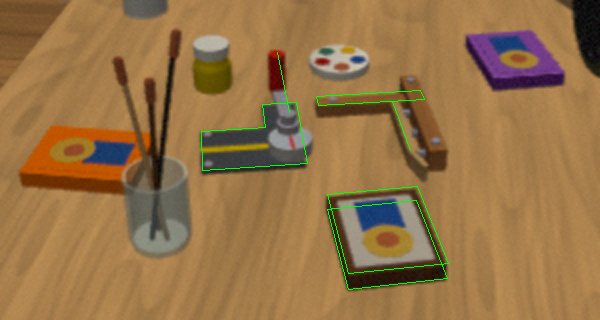

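```bash
cat > mv.py <<'E'
import numpy as np,sys
J=np.array([464.71,-6.78]);A=0.2259
jx=np.array([np.cos(A),np.sin(A)]);jy=np.array([-np.sin(A),np.cos(A)])
def jw(x,y): return J+x*jx+y*jy
def wj(p): d=np.array(p)[:2]-J; return np.array([d@jx,d@jy])
def tool(cmd,goal):
    c,s=np.cos(cmd[3]),np.sin(cmd[3]); d=np.array(goal[:3])-cmd[:3]
    return np.round([(c*d[0]+s*d[1])/10,(s*d[0]-c*d[1])/10,-d[2]/10,0,0,-(goal[3]-cmd[3])],3)
E
python3 - <<'E'
from mv import *
c0=np.array([142.875,-531.108,205.446,.2628])
g=np.array([360,-200,200,1.2]); print(tool(c0,g))
s=jw(2.7,283); print(s)
g2=np.array([*s,150,1.797]); print(tool(g,g2))
E
```

```text
[ 29.569 -26.333   0.545   0.      0.     -0.937]
[403.95404594 269.63455107]
[ 45.364 -12.921   5.      0.      0.     -0.597]
```

Call:
servo_tool:
  series:
    - [2, -1.8, 0, 0, 0, -0.06]
    - [5, -4.5, 0, 0, 0, -0.15]
    - [8.5, -7.5, 0.1, 0, 0, -0.26]
    - [12, -10.7, 0.2, 0, 0, -0.37]
    - [15.5, -13.8, 0.3, 0, 0, -0.48]
    - [19, -16.9, 0.3, 0, 0, -0.59]
    - [22.5, -20, 0.4, 0, 0, -0.7]
    - [25.5, -22.7, 0.5, 0, 0, -0.8]
    - [28, -25, 0.5, 0, 0, -0.88]
    - [29.5, -26.3, 0.5, 0, 0, -0.93]
  gripper: 6.0

```text
clock: 0.93
eef_pos: [360.0, -198.2, 200.4]
eef_rot: [-3.142, -0.0, 1.198]
wrist_force: [-0.3, -0.9, 0.3]
finger_gap: 59.9
```

Call:
servo_tool:
  series:
    - [3, -0.9, 0, 0, 0, -0.06]
    - [7, -2, 0, 0, 0, -0.12]
    - [11, -3.1, 0, 0, 0, -0.18]
    - [15, -4.2, 0, 0, 0, -0.24]
    - [19, -5.4, 0, 0, 0, -0.3]
    - [23, -6.5, 0, 0, 0, -0.36]
    - [27, -7.7, 0, 0, 0, -0.42]
    - [31, -8.8, 0, 0, 0, -0.48]
    - [34, -9.7, 0, 0, 0, -0.54]
    - [36, -10.2, 0, 0, 0, -0.6]

```text
clock: 1.77
eef_pos: [397.0, 174.5, 200.2]
eef_rot: [-3.141, -0.0, 1.798]
wrist_force: [0.3, -1.2, -0.6]
finger_gap: 60.2
```

```bash
python3 - <<'E'
from mv import *
from cell import read_state
s=read_state(); print(s["clock"],s["eef_pos"],s["eef_rot"],s["joints"],s["qd"].round(3), wj(s["eef_pos"]))
c=np.array([*s["eef_pos"],s["eef_rot"][2]])
print(tool(c,[*jw(2.7,285),80,1.797]))
E
```

```text
1.7667 [396.97768381 174.53004058 200.23435844] [-3.14120842e+00 -2.03577458e-04  1.79790205e+00] [3.29559173e-01 4.23220552e-02 1.83530167e+00 2.53624496e-04
 1.26433034e+00 1.02376849e-01] [ 0.481  0.282 -0.287 -0.004  0.01  -0.24 ] [-25.40096245 191.87440835]
[9.3090e+00 2.8210e+00 1.2023e+01 0.0000e+00 0.0000e+00 1.0000e-03]
```

Call:
servo_tool:
  series:
    - [2.5, 0.8, 1, 0, 0, 0]
    - [5.5, 1.6, 2, 0, 0, 0]
    - [8, 2.3, 4, 0, 0, 0]
    - [9, 2.8, 6.5, 0, 0, 0]
    - [9, 2.8, 9, 0, 0, 0]
    - [9, 2.8, 11, 0, 0, 0]
    - [9, 2.8, 12, 0, 0, 0]
    - [9, 2.8, 12, 0, 0, 0]
    - [9, 2.8, 12, 0, 0, 0]
    - [9, 2.8, 12, 0, 0, 0]

```text
clock: 2.6
eef_pos: [405.6, 265.9, 81.7]
eef_rot: [3.14, -0.001, 1.793]
wrist_force: [0.6, -0.3, 0.1]
finger_gap: 59.7
```

```bash
python3 - <<'E'
from mv import *
from h import *
from cell import read_state,camera
s=read_state(); print(s["clock"],s["eef_pos"],s["eef_rot"],s["qd"].round(3), wj(s["eef_pos"]),s["wrist_force"])
c=np.array([*s["eef_pos"],s["eef_rot"][2]])
print(tool(c,[*jw(2.7,285),9,1.797]))
c=camera("side"); crop(c["pixels"],200,60,500,340,2,"pics/s1.png")
c=camera("top"); crop(c["pixels"],120,120,370,300,3,"pics/t1.png")
E
```

```text
2.6 [405.63788376 265.87720904  81.72894914] [ 3.13982640e+00 -5.06180141e-04  1.79250851e+00] [ 0.001 -0.007 -0.001  0.001 -0.005 -0.001] [  3.49947347 278.96096903] [ 0.61868485 -0.29057975  0.05950201]
[ 6.040e-01 -8.200e-02  7.273e+00  0.000e+00  0.000e+00 -4.000e-03]
```

View pics/s1.png

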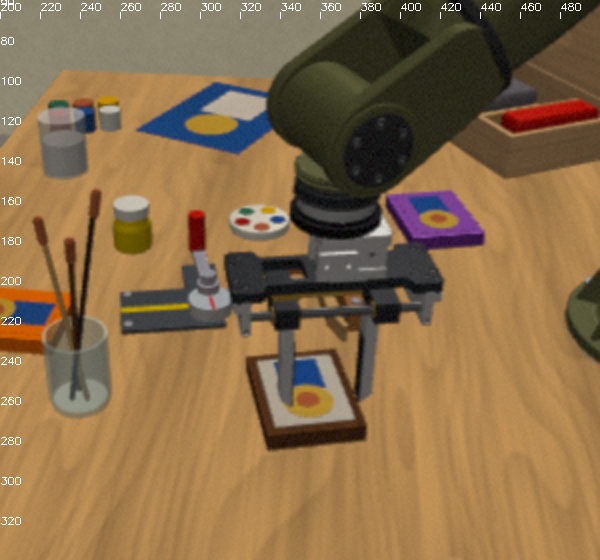

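View pics/t1.png

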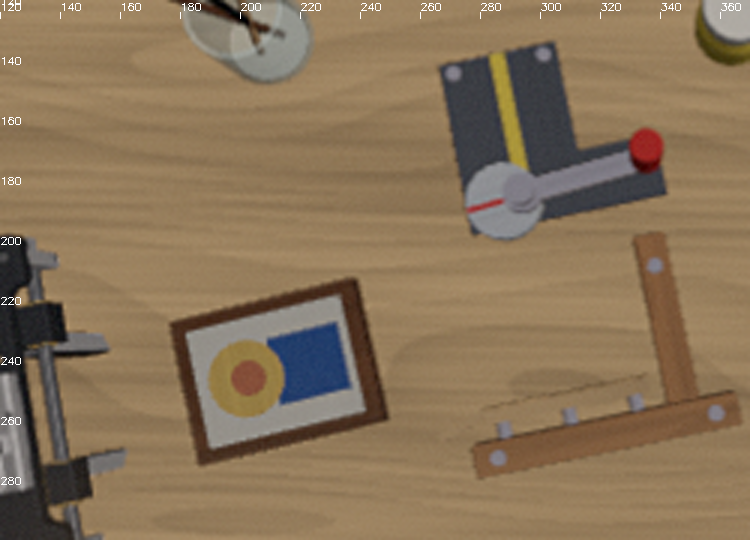

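The panel is confirmed as the dark-rimmed one at (213,243), with the fingers about 20 mm behind its rear edge. Next I descend and start pushing.

Call:
servo_tool:
  series:
    - [0.4, -0.1, 2, 0, 0, 0]
    - [0.5, -0.1, 4, 0, 0, 0]
    - [0.6, -0.1, 6, 0, 0, 0]
    - [0.6, -0.1, 7, 0, 0, 0]
    - [0.6, -0.1, 7.2, 0, 0, 0]
    - [0.3, -0.1, 7.2, 0, 0, 0]
    - [-0.2, -0.1, 7.2, 0, 0, 0]
    - [-0.7, -0.1, 7.2, 0, 0, 0]
    - [-1.2, -0.1, 7.2, 0, 0, 0]
    - [-1.5, -0.1, 7.2, 0, 0, 0]

```text
clock: 3.53
eef_pos: [407.9, 250.3, 9.1]
eef_rot: [3.14, -0.0, 1.792]
wrist_force: [-0.2, 3.8, 1.3]
finger_gap: 60.0
```

```bash
python3 - <<'E'
from mv import *
from cell import read_state
s=read_state(); print(s["clock"],s["eef_pos"],s["eef_rot"], wj(s["eef_pos"]),s["wrist_force"])
E
```

```text
3.5333 [407.85543418 250.29656717   9.1307351 ] [ 3.14039362e+00 -3.95993966e-04  1.79228752e+00] [  2.17087435 263.27949094] [-0.15419404  3.82651964  1.25282747]
```

Call:
servo_tool:
  series:
    - [-0.8, 0, 0, 0, 0, -0.005]
    - [-1.8, 0, 0, 0, 0, -0.005]
    - [-3, -0.1, 0, 0, 0, -0.005]
    - [-4.2, -0.1, 0, 0, 0, -0.005]
    - [-5.4, -0.1, 0, 0, 0, -0.005]
    - [-6.6, -0.1, 0, 0, 0, -0.005]
    - [-7.6, -0.1, 0, 0, 0, -0.005]
    - [-8.4, -0.1, 0, 0, 0, -0.005]
    - [-8.8, -0.1, 0, 0, 0, -0.005]
    - [-9, -0.1, 0, 0, 0, -0.005]

```text
clock: 4.37
eef_pos: [426.8, 162.5, 8.9]
eef_rot: [3.14, -0.0, 1.797]
wrist_force: [0.9, 6.2, 2.7]
finger_gap: 60.1
```

```bash
cat > look.py <<'E'
import sys
from mv import *
from h import *
from cell import read_state,camera
s=read_state(); print(s["clock"],s["eef_pos"],s["eef_rot"], wj(s["eef_pos"]),s["wrist_force"])
n=sys.argv[1]
c=camera("top"); pickle.dump(c,open("t.pkl","wb")); crop(c["pixels"],170,120,370,290,4,f"pics/t{n}.png")
E
python3 look.py 2
```

```text
4.3667 [426.78916972 162.4503924    8.86483245] [ 3.14012608e+00 -3.83357686e-04  1.79747287e+00] [  0.94745763 173.42438527] [0.86617969 6.23258542 2.70646896]
```

View pics/t2.png

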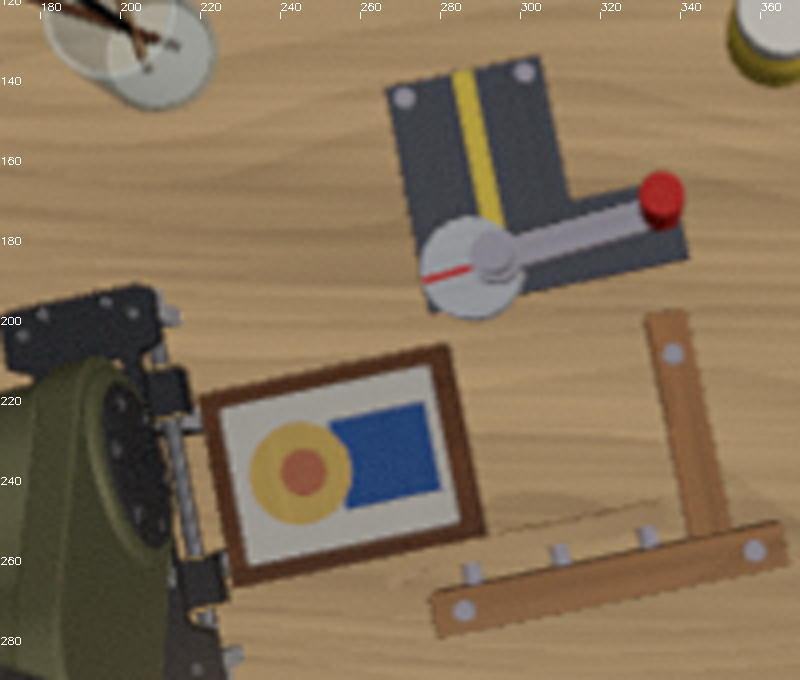

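```bash
cat > pf.py <<'E'
from h import *
from mv import *
from scipy.optimize import least_squares
def T(p,X): 
    a=p[2]; R=np.array([[np.cos(a),-np.sin(a)],[np.sin(a),np.cos(a)]]); return np.c_[X[:,:2]@R.T+p[:2],X[:,2]]
def panel(c,crop4):
    XP=np.array([[50,65,20],[50,-65,20],[-50,-65,20],[-50,65,20.]]); k=[i for i,q in enumerate(crop4) if q]; XP=XP[k]
    u=np.array([crop4[i] for i in k])/4+[170,120]
    r=least_squares(lambda p:(proj(c,T(p,XP))-u).ravel(),[430,90,0.2]); print("panel jig",wj(r.x).round(1),round(r.x[2]-A,4),"res",r.fun.round(1))
E
python3 - <<'E'
from pf import *
panel(pickle.load(open("t.pkl","rb")),[(200,396),(449,345),(485,534),(232,585)])
E
```

```text
panel jig [-0.2 98.5] -0.0064 res [-0.4 -0.9 -0.1 -0.8  0.3  0.9  0.2  0.7]
```

Call:
servo_tool:
  series:
    - [-0.8, 0, 0, 0, 0, 0]
    - [-1.8, 0, 0, 0, 0, 0]
    - [-3, 0, 0, 0, 0, 0]
    - [-4.2, 0, 0, 0, 0, 0]
    - [-5.4, 0, 0, 0, 0, 0]
    - [-6.5, 0, 0, 0, 0, 0]
    - [-7.4, 0, 0, 0, 0, 0]
    - [-8, 0, 0, 0, 0, 0]
    - [-8.4, 0, 0, 0, 0, 0]
    - [-8.6, 0, 0, 0, 0, 0]

```text
clock: 5.25
eef_pos: [445.9, 78.8, 8.8]
eef_rot: [3.141, -0.0, 1.797]
wrist_force: [0.0, 7.3, 4.4]
finger_gap: 59.9
```

Call:
servo_tool:
  series:
    - [-0.2, 0, 0, 0, 0, 0]
    - [-0.4, 0, 0, 0, 0, 0]
    - [-0.5, 0, 0, 0, 0, 0]
    - [-0.6, 0, 0, 0, 0, 0]
    - [-0.7, 0, 0, 0, 0, 0]
    - [-0.8, 0, 0, 0, 0, 0]
    - [-0.9, 0, 0, 0, 0, 0]
    - [-1.0, 0, 0, 0, 0, 0]
    - [-1.0, 0, 0, 0, 0, 0]
    - [-1.0, 0, 0, 0, 0, 0]

```text
clock: 6.08
eef_pos: [448.0, 69.4, 8.8]
eef_rot: [3.141, -0.0, 1.798]
wrist_force: [1.7, 6.0, 3.5]
finger_gap: 59.7
```

```bash
python3 look.py 3
```

```text
6.0833 [448.0304034   69.44015557   8.76700773] [ 3.14074425e+00 -2.70901775e-04  1.79787898e+00] [ 0.8162471  78.01957958] [1.65429561 6.01420794 3.49199009]
```

View pics/t3.png

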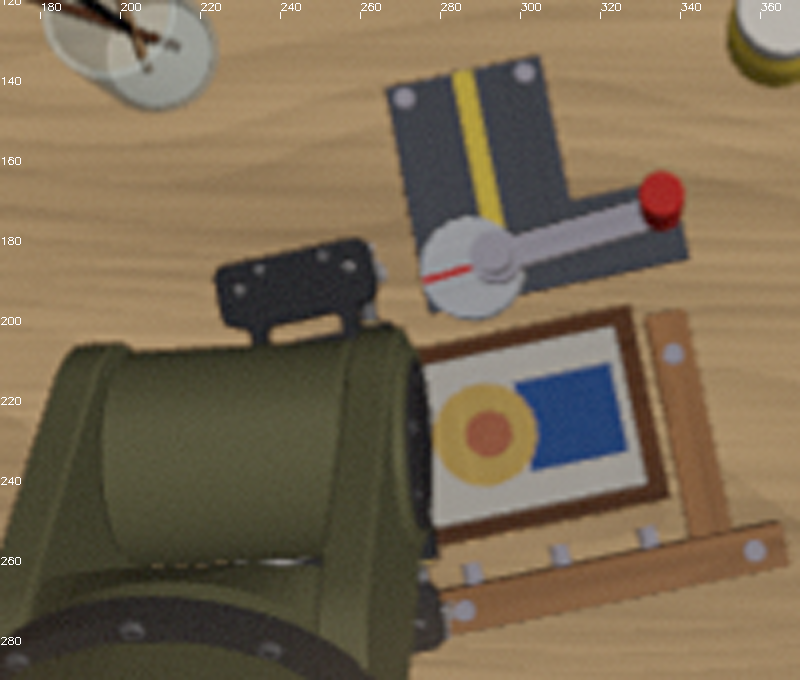

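```bash
python3 - <<'E'
from pf import *
panel(pickle.load(open("t.pkl","rb")),[None,(631,306),(667,496),None])
c=pickle.load(open("t.pkl","rb"))
print([wj(w(c,np.array(p)/4+[170,120],z)[0]) for p,z in(((645,318),18),((690,535),18),((631,306),20),((667,496),20))])
E
```

```text
panel jig [1.1 5.3] -0.0202 res [-0.2 -0.8  0.2  0.8]
[array([ 40.915988  , -66.30375042]), array([-69.75922648, -65.91049098]), array([ 48.11284648, -60.62898935]), array([-48.51374063, -58.6869296 ])]
```

Call:
servo_tool:
  series:
    - [-0.1, 0, 0, 0, 0, 0]
    - [-0.2, 0, 0, 0, 0, 0]
    - [-0.3, 0, 0, 0, 0, 0]
    - [-0.35, 0, 0, 0, 0, 0]
    - [-0.4, 0, 0, 0, 0, 0]
    - [-0.45, 0, 0, 0, 0, 0]
    - [-0.5, 0, 0, 0, 0, 0]
    - [-0.5, 0, 0, 0, 0, 0]
    - [-0.5, 0, 0, 0, 0, 0]
    - [-0.5, 0, 0, 0, 0, 0]

```text
clock: 6.97
eef_pos: [449.1, 64.9, 8.7]
eef_rot: [3.141, -0.001, 1.798]
wrist_force: [0.1, 9.3, 4.8]
finger_gap: 59.8
```

Call:
servo_tool:
  series:
    - [-0.05, 0, 0, 0, 0, 0]
    - [-0.1, 0, 0, 0, 0, 0]
    - [-0.13, 0, 0, 0, 0, 0]
    - [-0.16, 0, 0, 0, 0, 0]
    - [-0.2, 0, 0, 0, 0, 0]
    - [-0.2, 0, 0, 0, 0, 0]
    - [-0.2, 0, 0, 0, 0, 0]
    - [-0.2, 0, 0, 0, 0, 0]
    - [-0.2, 0, 0, 0, 0, 0]
    - [-0.2, 0, 0, 0, 0, 0]

```text
clock: 7.8
eef_pos: [449.1, 64.6, 8.8]
eef_rot: [3.141, -0.003, 1.798]
wrist_force: [-2.9, 26.8, 6.5]
finger_gap: 59.9
```

```bash
python3 look.py 4
```

```text
7.8 [449.10568593  64.64904852   8.7775621 ] [ 3.14090741 -0.00349197  1.79757871] [ 0.7910805  73.10935496] [-2.94675906 26.82627054  6.51597877]
```

View pics/t4.png

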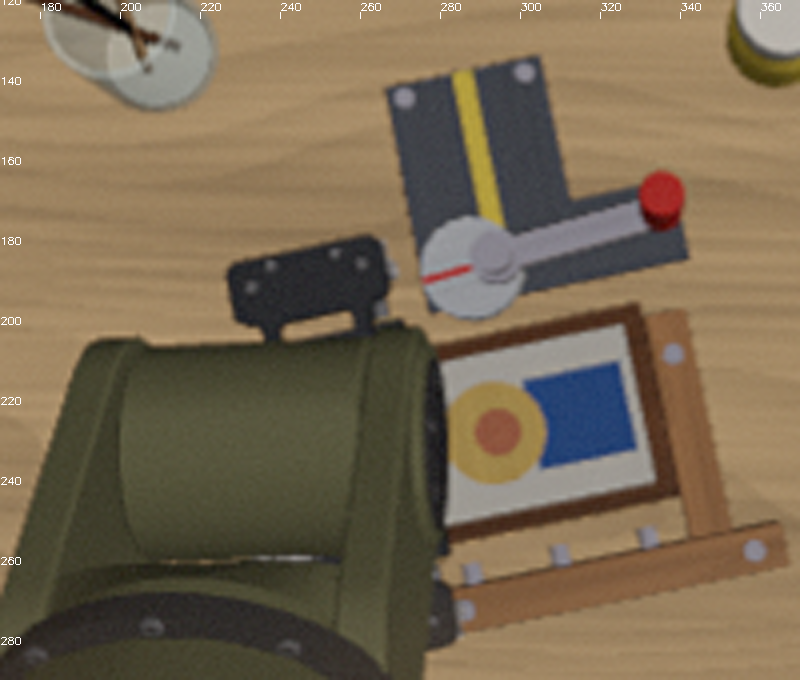

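The push force jumped to 27 N with the panel's end touching the stop at crop (680,495), so it is home. Next I back off, lift and check the panel.

Call:
servo_tool:
  series:
    - [0.3, 0, 0, 0, 0, 0]
    - [0.8, 0, 0, 0, 0, 0]
    - [1.8, 0, 0, 0, 0, 0]
    - [3, 0, 0, 0, 0, 0]
    - [4, 0, -1.5, 0, 0, 0]
    - [5, 0, -4, 0, 0, 0]
    - [6, 0, -7, 0, 0, 0]
    - [6.5, 0, -10, 0, 0, 0]
    - [7, 0, -12.5, 0, 0, 0]
    - [7, 0, -13.5, 0, 0, 0]

```text
clock: 8.68
eef_pos: [434.1, 131.7, 146.5]
eef_rot: [3.138, 0.0, 1.799]
wrist_force: [0.2, -0.4, -0.1]
finger_gap: 59.9
```

```bash
python3 look.py 5; python3 - <<'E'
from h import *
c=pickle.load(open("t.pkl","rb"))
from mv import *
print("knob",wj(w(c,np.array((662,190))/4+[170,120],86)[0]),"post",wj(w(c,np.array((493,250))/4+[170,120],51)[0]))
for p in((187,85),(152,110)): print(wj(w(c,p,230)[0]),w(c,p,230))
E
```

```text
8.6833 [434.12224403 131.74383353 146.54749925] [3.13774729e+00 2.28282765e-04 1.79861315e+00] [  1.21645473 141.85550221] [ 0.20875192 -0.39862252 -0.14128752]
knob [ 91.31608993 -84.93687605] post [85.60540513 -0.26198055]
[240.6846706  118.38553473] [[672.76315845 162.50711927]]
[213.83698316 178.91135208] [[633.04080281 215.48171081]]
```

View pics/t5.png

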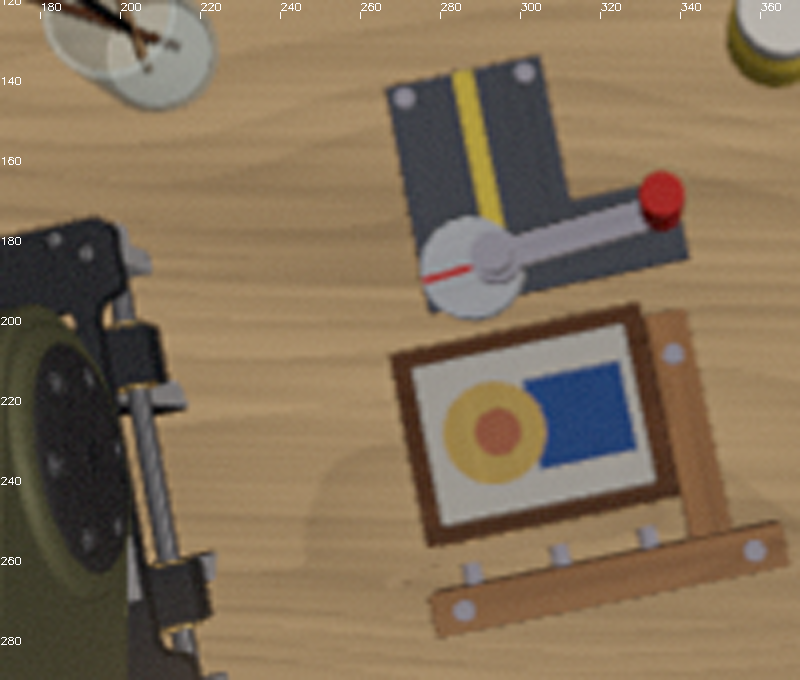

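```bash
python3 - <<'E'
from pf import *
from cell import camera
panel(pickle.load(open("t.pkl","rb")),[(390,354),(639,304),(680,494),(429,546)])
c=camera("side"); pickle.dump(c,open("s.pkl","wb")); crop(c["pixels"],240,140,400,260,5,"pics/s6.png")
E
```

```text
panel jig [-0. -1.] -0.0002 res [-0.4 -0.2  0.4 -0.9  0.5  0.5 -0.6  0.6]
```

View pics/s6.png

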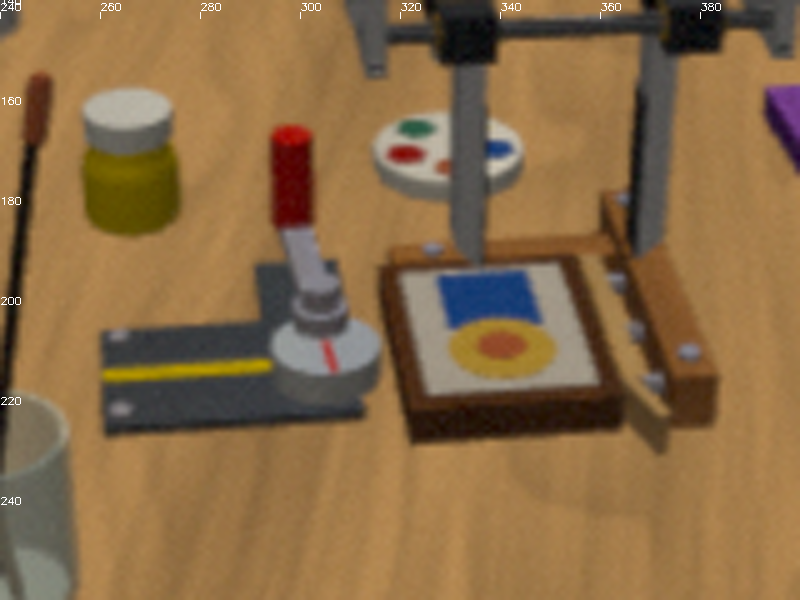

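The panel is home at about (0, -1 mm, 0 rad). The side view shows it flat against the cork fence and the stop. Next comes the lever.

```bash
python3 - <<'E'
from h import *
from mv import *
c=pickle.load(open("s.pkl","rb"))
print("knob",wj(w(c,(298.4,166.8),86)[0]),"post",wj(w(c,(304,197),51)[0]))
from cell import read_state
s=read_state(); cm=np.array([*s["eef_pos"],s["eef_rot"][2]]); print(cm,s["joints"])
print(tool(cm,[*jw(90,-85),145,1.868]))
E
```

```text
knob [ 90.43577971 -79.82646595] post [85.05205885  5.62273057]
[434.00614368 131.00607409 144.48897282   1.79828373] [ 2.12460909e-01  1.48022819e-01  1.85768604e+00 -2.31665158e-04
  1.13329134e+00 -1.49289362e-02]
[-22.63    8.87   -0.051   0.      0.     -0.07 ]
```

Call:
servo_tool:
  series:
    - [-1.5, 0.6, 0, 0, 0, -0.01]
    - [-4, 1.6, 0, 0, 0, -0.02]
    - [-7, 2.7, 0, 0, 0, -0.03]
    - [-10.5, 4.1, 0, 0, 0, -0.04]
    - [-14, 5.5, 0, 0, 0, -0.05]
    - [-17.5, 6.9, 0, 0, 0, -0.06]
    - [-20, 7.9, 0, 0, 0, -0.07]
    - [-21.8, 8.6, 0, 0, 0, -0.07]
    - [-22.5, 8.9, 0, 0, 0, -0.07]
    - [-22.5, 8.9, 0, 0, 0, -0.07]

```text
clock: 9.62
eef_pos: [570.6, -69.5, 141.3]
eef_rot: [-3.139, -0.001, 1.866]
wrist_force: [-0.0, 0.1, -0.3]
finger_gap: 59.8
```

```bash
python3 - <<'E'
from mv import *
from cell import read_state
s=read_state(); cm=np.array([*s["eef_pos"],s["eef_rot"][2]]); print(cm,s["qd"].round(3),wj(cm[:2]))
print(tool(cm,[*jw(90.5,-84),45,1.868]))
E
```

```text
[570.57542459 -69.54076564 141.2562286    1.86593852] [ 0.04  -0.041  0.038  0.005  0.     0.022] [ 89.11831154 -84.87831511]
[ 7.800e-02  1.440e-01  9.626e+00  0.000e+00  0.000e+00 -2.000e-03]
```

Call:
servo_tool:
  series:
    - [0, 0, 0.5, 0, 0, 0]
    - [0, 0.1, 1.5, 0, 0, 0]
    - [0, 0.1, 3, 0, 0, 0]
    - [0, 0.1, 4.5, 0, 0, 0]
    - [0, 0.1, 6, 0, 0, 0]
    - [0, 0.1, 7.5, 0, 0, 0]
    - [0, 0.1, 8.7, 0, 0, 0]
    - [0, 0.1, 9.4, 0, 0, 0]
    - [0, 0.1, 9.6, 0, 0, 0]
    - [0, 0.1, 9.6, 0, 0, 0]

```text
clock: 10.45
eef_pos: [571.7, -67.9, 47.1]
eef_rot: [-3.141, -0.0, 1.868]
wrist_force: [-0.0, 0.5, 0.9]
finger_gap: 59.8
```

```bash
python3 look.py 7; python3 - <<'E'
from h import *
from cell import camera
c=camera("side"); crop(c["pixels"],200,60,400,260,3,"pics/s7.png")
E
```

```text
10.45 [571.70432653 -67.88429424  47.12974962] [-3.14113747e+00 -2.53642351e-04  1.86817124e+00] [ 90.58955378 -83.51678532] [-0.03383168  0.4993523   0.94510882]
```

View pics/s7.png

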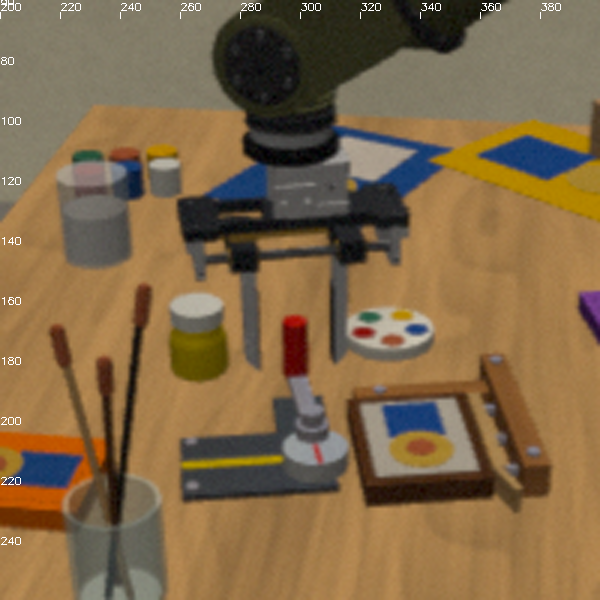

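View pics/t7.png

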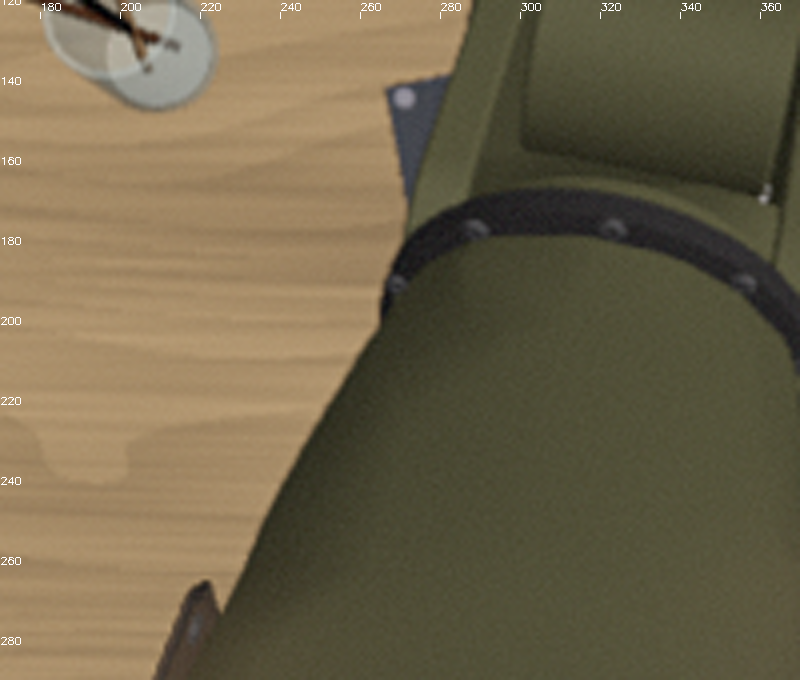

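The knob is midway between the fingers in the side view, so I close on it.

Call:
servo_tool:
  series:
    - [0, 0, 0.1, 0, 0, 0]
    - [0, 0, 0.2, 0, 0, 0]
    - [0, 0, 0.2, 0, 0, 0]
    - [0, 0, 0.2, 0, 0, 0]
    - [0, 0, 0.2, 0, 0, 0]
    - [0, 0, 0.2, 0, 0, 0]
    - [0, 0, 0.2, 0, 0, 0]
    - [0, 0, 0.2, 0, 0, 0]
    - [0, 0, 0.2, 0, 0, 0]
    - [0, 0, 0.2, 0, 0, 0]
  gripper: 1.5
  grip_force: 20

```text
clock: 11.38
eef_pos: [571.9, -68.3, 45.5]
eef_rot: [-3.142, 0.0, 1.868]
wrist_force: [-1.1, -0.5, 1.4]
finger_gap: 21.6
```

```bash
cat > arc.py <<'E'
from mv import *
from cell import read_state
import sys
s=read_state(); p=s["eef_pos"]; yaw=s["eef_rot"][2]; q=wj(p)-[84,0]
ang=np.arctan2(q[1],q[0]); print("clock",s["clock"],"z",p[2],"yaw",yaw,"lever ang->cam",ang+1.5,"r",np.hypot(*q),"F",s["wrist_force"].round(1),"gap",s["finger_gap"],"j",s["joints"].round(2))
d=float(sys.argv[1]); cm=np.array([*p,yaw]); r=float(sys.argv[2]) if len(sys.argv)>2 else np.hypot(*q)
for k in range(1,11):
    f=k/10; a=ang+d*f; rr=np.hypot(*q)*(1-f)+r*f
    g=[*jw(84+rr*np.cos(a),rr*np.sin(a)),p[2],yaw+d*f]; print(tool(cm,g).round(2).tolist())
E
python3 arc.py 0.5
```

```text
clock 11.3833 z 45.50510788313904 yaw 1.8677953923995867 lever ang->cam 0.008502956691994967 r 84.19065861284288 F [-1.1 -0.5  1.4] gap 21.649619847446516 j [-0.18  0.53  1.59 -0.    1.02 -0.48]
[0.01, 0.42, -0.0, 0.0, 0.0, -0.05]
[0.05, 0.84, -0.0, 0.0, 0.0, -0.1]
[0.1, 1.26, -0.0, 0.0, 0.0, -0.15]
[0.18, 1.67, -0.0, 0.0, 0.0, -0.2]
[0.28, 2.08, -0.0, 0.0, 0.0, -0.25]
[0.4, 2.48, -0.0, 0.0, 0.0, -0.3]
[0.53, 2.88, -0.0, 0.0, 0.0, -0.35]
[0.69, 3.27, -0.0, 0.0, 0.0, -0.4]
[0.87, 3.66, -0.0, 0.0, 0.0, -0.45]
[1.06, 4.03, -0.0, 0.0, 0.0, -0.5]
```

Call:
servo_tool:
  series:
    - [0.01, 0.42, 0, 0, 0, -0.05]
    - [0.05, 0.84, 0, 0, 0, -0.1]
    - [0.1, 1.26, 0, 0, 0, -0.15]
    - [0.18, 1.67, 0, 0, 0, -0.2]
    - [0.28, 2.08, 0, 0, 0, -0.25]
    - [0.4, 2.48, 0, 0, 0, -0.3]
    - [0.53, 2.88, 0, 0, 0, -0.35]
    - [0.69, 3.27, 0, 0, 0, -0.4]
    - [0.87, 3.66, 0, 0, 0, -0.45]
    - [1.06, 4.03, 0, 0, 0, -0.5]

```text
clock: 12.22
eef_pos: [607.5, -46.5, 45.5]
eef_rot: [-3.141, 0.0, 2.37]
wrist_force: [-2.2, -2.7, 2.2]
finger_gap: 21.4
```

```bash
python3 arc.py 0.5 85
```

```text
clock 12.2167 z 45.51672796016346 yaw 2.3701497578527624 lever ang->cam 0.5082484950125614 r 84.46943466194197 F [-2.2 -2.7  2.2] gap 21.41819130115614 j [-0.14  0.6   1.49 -0.    1.06 -0.94]
[0.01, 0.42, -0.0, 0.0, 0.0, -0.05]
[0.04, 0.84, -0.0, 0.0, 0.0, -0.1]
[0.09, 1.26, -0.0, 0.0, 0.0, -0.15]
[0.16, 1.68, -0.0, 0.0, 0.0, -0.2]
[0.25, 2.1, -0.0, 0.0, 0.0, -0.25]
[0.36, 2.5, -0.0, 0.0, 0.0, -0.3]
[0.49, 2.91, -0.0, 0.0, 0.0, -0.35]
[0.65, 3.3, -0.0, 0.0, 0.0, -0.4]
[0.82, 3.69, -0.0, 0.0, 0.0, -0.45]
[1.01, 4.07, -0.0, 0.0, 0.0, -0.5]
```

Call:
servo_tool:
  series:
    - [0.01, 0.42, 0, 0, 0, -0.05]
    - [0.04, 0.84, 0, 0, 0, -0.1]
    - [0.09, 1.26, 0, 0, 0, -0.15]
    - [0.17, 1.68, 0, 0, 0, -0.2]
    - [0.27, 2.09, 0, 0, 0, -0.25]
    - [0.38, 2.5, 0, 0, 0, -0.3]
    - [0.51, 2.9, 0, 0, 0, -0.35]
    - [0.67, 3.29, 0, 0, 0, -0.4]
    - [0.84, 3.68, 0, 0, 0, -0.45]
    - [1.04, 4.06, 0, 0, 0, -0.5]

```text
clock: 13.05
eef_pos: [628.0, -10.8, 45.5]
eef_rot: [-3.14, -0.001, 2.87]
wrist_force: [-4.1, -7.8, 3.0]
finger_gap: 21.6
```

```bash
python3 arc.py 0.5 85; python3 look.py 8;python3 - <<'E'
from h import *
from cell import camera
c=camera("side"); crop(c["pixels"],200,100,400,260,4,"pics/s8.png")
E
```

```text
clock 13.05 z 45.5036014816851 yaw 2.8698477834263043 lever ang->cam 1.0007419448486254 r 84.57474928226273 F [-4.1 -7.8  3. ] gap 21.628783583521365 j [-0.07  0.63  1.43 -0.    1.08 -1.37]
[0.01, 0.42, -0.0, 0.0, 0.0, -0.05]
[0.03, 0.84, -0.0, 0.0, 0.0, -0.1]
[0.08, 1.27, -0.0, 0.0, 0.0, -0.15]
[0.15, 1.68, -0.0, 0.0, 0.0, -0.2]
[0.24, 2.1, -0.0, 0.0, 0.0, -0.25]
[0.35, 2.51, -0.0, 0.0, 0.0, -0.3]
[0.48, 2.91, -0.0, 0.0, 0.0, -0.35]
[0.63, 3.31, -0.0, 0.0, 0.0, -0.4]
[0.8, 3.7, -0.0, 0.0, 0.0, -0.45]
[0.99, 4.08, -0.0, 0.0, 0.0, -0.5]
13.05 [628.01027397 -10.79771279  45.50360148] [-3.14017619e+00 -5.14736208e-04  2.86984778e+00] [158.25138857 -40.49221544] [-4.12743164 -7.77667143  3.04989388]
```

View pics/s8.png

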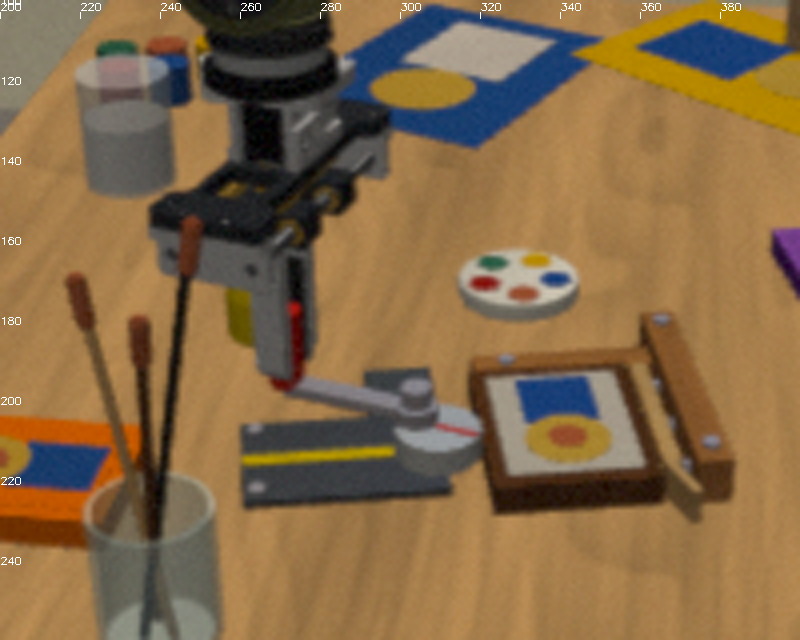

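Call:
servo_tool:
  series:
    - [0.01, 0.42, 0, 0, 0, -0.05]
    - [0.03, 0.84, 0, 0, 0, -0.1]
    - [0.08, 1.27, 0, 0, 0, -0.15]
    - [0.15, 1.68, 0, 0, 0, -0.2]
    - [0.24, 2.1, 0, 0, 0, -0.25]
    - [0.36, 2.51, 0, 0, 0, -0.3]
    - [0.49, 2.92, 0, 0, 0, -0.35]
    - [0.64, 3.32, 0, 0, 0, -0.4]
    - [0.82, 3.71, 0, 0, 0, -0.45]
    - [1.01, 4.1, 0, 0, 0, -0.5]

```text
clock: 13.98
eef_pos: [629.0, 30.9, 45.4]
eef_rot: [-3.14, -0.002, -2.913]
wrist_force: [-8.4, -10.6, 4.6]
finger_gap: 21.7
```

Call:
servo_tool:
  series:
    - [0, 0, 0, 0, 0, 0]
    - [0, 0, 0, 0, 0, 0]
    - [0, 0, 0, 0, 0, 0]
    - [0, 0, 0, 0, 0, 0]
    - [0, 0, 0, 0, 0, 0]
    - [0, 0, 0, 0, 0, 0]
    - [0, 0, 0, 0, 0, 0]
    - [0, 0, 0, 0, 0, 0]
    - [0, 0, 0, 0, 0, 0]
    - [0, 0, 0, 0, 0, 0]

```text
clock: 14.82
eef_pos: [628.8, 31.4, 45.4]
eef_rot: [-3.141, -0.002, -2.915]
wrist_force: [-8.1, -5.6, 5.2]
finger_gap: 21.6
```

```bash
python3 arc.py 0.02 85|head -1; python3 look.py 9;python3 - <<'E'
from h import *
from cell import camera
c=camera("side");pickle.dump(c,open("s.pkl","wb")); crop(c["pixels"],240,140,400,260,5,"pics/s9.png")
E
```

```text
clock 14.8167 z 45.420792753965 yaw -2.915399785478596 lever ang->cam 1.505161653321245 r 84.46922249810588 F [-8.1 -5.6  5.2] gap 21.55809223527905 j [-0.01  0.64  1.42 -0.    1.09 -1.8 ]
14.8167 [628.80015766  31.37901006  45.42079275] [-3.14097714e+00 -2.43084278e-03 -2.91539979e+00] [168.46809726   0.43599891] [-8.0510474  -5.56744035  5.18882055]
```

View pics/s9.png

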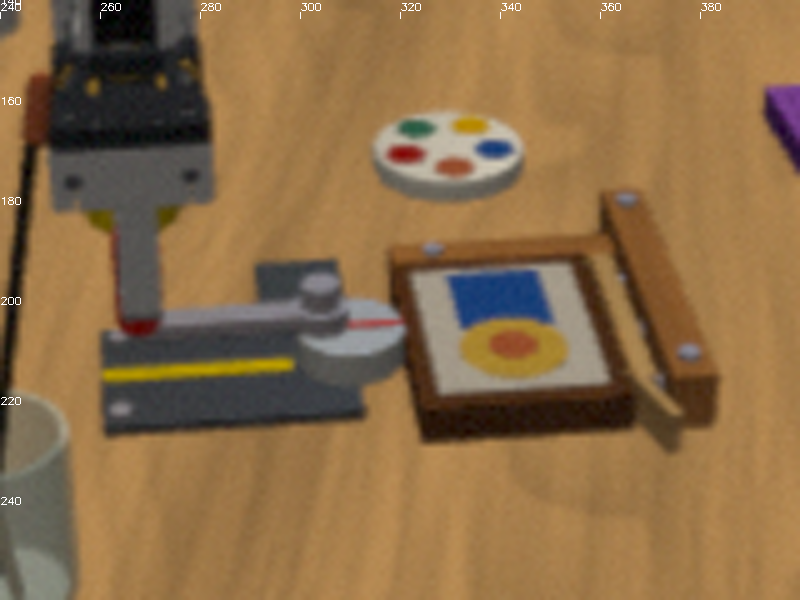

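View pics/t9.png

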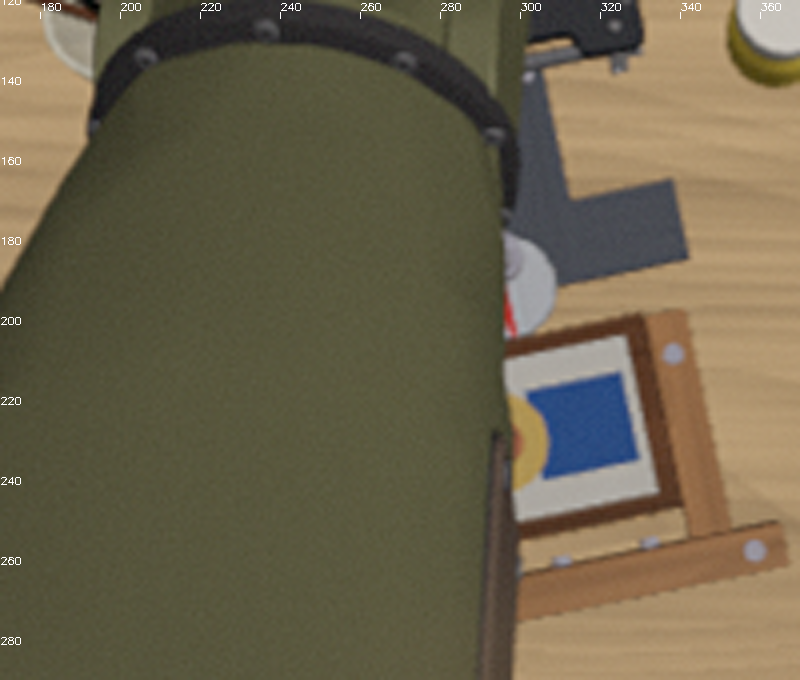

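The lever lies along the yellow line, the red stroke is square to the panel, and the panel has moved into the fence. Next I check cam angle, panel pose and fence travel in numbers.

```bash
python3 - <<'E'
from pf import *
t=pickle.load(open("t.pkl","rb")); s=pickle.load(open("s.pkl","rb"))
panel(t,[None,(644,315),(684,505),None])
f=lambda p:np.array(p)/5+[240,140]
# side cam, before (s6) vs now (s9): corners front-left, front-right, back-left top z=20
for nm,ps in(("before",[(411,411),(622,397),(383,264)]),("now",[(421,411),(635,397),(392,262)])):
    print(nm,[wj(q).round(1).tolist() for q in w(s,[f(p) for p in ps],20)])
# red stroke on disc top z=26
q=[wj(x) for x in w(s,[f((348,324)),f((405,321))],26)]; d=q[1]-q[0]; print("stroke",q,"cam",1.5+np.arctan2(-d[1],-d[0]))
# lever centreline z=38
q=[wj(x) for x in w(s,[f((165,322)),f((295,316))],38)]; d=q[0]-q[1]; print("lever",q,"cam",1.5+np.arctan2(d[1],d[0]))
q=[wj(x) for x in w(s,[f((110,376)),f((290,366))],6)]; d=q[0]-q[1]; print("yellow line dir",np.arctan2(d[1],d[0]))
E
```

```text
panel jig [-6.  -1.1] -0.0007 res [-0.2 -0.8  0.2  0.8]
before [[49.9, 68.5], [-47.3, 68.7], [47.8, -60.7]]
now [[45.4, 69.1], [-53.2, 69.4], [43.1, -62.1]]
stroke [array([71.71454398,  1.87158121]), array([44.51895377,  2.39104502])] cam 1.4809012916061233
lever [array([157.97478818,   8.92729965]), array([97.44326994, 10.75557726])] cam 1.4698054499523903
yellow line dir -0.016290768524462332
```

```bash
python3 - <<'E'
from cell import read_state,sign_off
s=read_state(); print(s["clock"],s["eef_pos"],s["qd"].round(4),s["wrist_force"],s["finger_gap"])
print(sign_off())
E
```

```text
14.9167 [628.79579041  31.37333385  45.40310968] [ 0.0007 -0.0008  0.0001  0.0001 -0.0006 -0.0002] [-8.08281309 -5.91694282  4.88407545] 21.6818093505751
the job is handed in; nothing more can be done
None
```

I pushed the dark-rimmed panel home, turned the red-knobbed lever to the cam's highest lift, and handed the job in at 14.9 s with the lever still gripped. `sign_off` reports no verdict, so what follows rests on my own checks.

- **Panel at the end stop:** the push force rose to 27 N at the stop. After backing off, the top camera gave about (0, -1) mm from home and 0.000 rad askew.
- **Clamped:** the panel measured x ≈ -6.0 mm, y ≈ -1.1 mm and about 0.001 rad askew, so the fence is pressed back about 6 mm.
- **Cam angle:** the tool position gave 1.505 rad. The side camera gave 1.48 from the red stroke and 1.47 from the lever. The yellow line itself read -0.016 rad in that camera, which accounts for about half the gap.
- **Hold:** the arm was still, the wrist force was about 11 N, and the gripper opening was 21.7 mm on the 22 mm knob.

One disagreement remains: the side camera reads y about 4 to 5 mm higher than the top camera. I relied on the top camera, the stop contact and the grip on the knob for y. In the last pictures the palette and pigment jar looked untouched. The brush jar was mostly hidden behind the arm in the last top view and partly out of frame in the side view, but nothing came near it.

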